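# Clamp two practice balls in the bone vice

## Robot

A 7-joint arm with a two-finger parallel gripper is mounted at the origin on a cart in front of the work surface, level with it; the furniture and walls round the work are solid. World frame = base frame: x ahead of the robot, y to its left, z up, the work surface at z = 0. Lengths are in m, angles in degrees, forces in N, time in s.
With the tool pointing down it reaches from about 0.35 to 0.9 m from the base axis. Payload 19.9 kg.
Tool frame: the origin (TCP) lies on the centre line of the jaws, within the pads' length; the fingertips stand 14 mm ahead of it and the grasp point (between the pads) lies 5 mm behind it; z points along the fingers, y is the line along which they close (so a half turn about z gives the same grasp; the last joint's range is limited). The gripper opens to 94 mm and grips with 3 to 60 N. Pads are 16 mm wide; open, the fingers measure 119 mm over their backs; the gripper's body (75 mm by 177 mm) begins 78 mm behind the grasp point.
Start: joints at [-71.075, 23.915, -0.59, 92.452, 0.269, 63.638, -3.037], TCP at [0.227, 0.582, 0.219] pointing down, gripper open.
Joint ranges: [-161.28, 161.28], [-22.2, 115.67], [-73.04, 71.86], [3.21, 147.25], [-68.34, 248.33], [10.77, 114.83], [-161.83, 161.83]. Speed limits (degrees/s): [108.29, 108.29, 136.94, 136.94, 172.46, 172.46, 172.46].

## Interface

Orientations are given as [roll, pitch, yaw] about the fixed x, y, z axes, in that order (R = Rz(yaw) Ry(pitch) Rx(roll)).
In Python, from bench import r gives the robot as it stands.
- The arm moves only by the tool shift_gripper, called after "Emit:" as name(argument=value, ...), one argument or row to a line, values as JSON. Schema: {"type":"object","properties":{"deltas":{"type":"array","items":{"type":"number"},"minItems":6,"maxItems":72},"jaw":{"type":"number"},"only":{"type":"string"},"quiet":{"type":"boolean"},"lines":{"type":"string"}},"required":["deltas"],"additionalProperties":false}. deltas is one flat list of numbers that holds 1 to 12 rows one after another, with no inner brackets; each row has 6 numbers: dx, dy, dz in shares of the most that a row can go, 1 being 62.5 mm, then a rotation vector rx, ry, rz in fractions of the full range, 1 being 90 degrees; each row shifts and turns the commanded pose from where the row before left it, along the tool's axes as they then stand; what a row does not reach is not made up. A row lasts 1/8 s, in which the tool goes at most 0.0625 m and 10.7 degrees, less where a joint would pass 70% of its speed; a pose out of reach is approached as far as the arm can. jaw is the opening from 0.0 (shut) to 1.0 (fully open), set as the call begins (left out keeps the last). The fingers move at their own pace and stop on an object; the grip force is fixed at half the most. Time passes only in rows, so rows that do not move let the fingers close. The tool returns the time, the measured TCP pose, the force, the opening and the grip force at its end. only (a regular expression) keeps the lines of the reply that match it, lines (a string "A,B") keeps lines A to B, and quiet returns only ok. No shift or turn number may pass 1 either way. Input that does not fit is refused with a message, and nothing moves.
- r.read_state(): the state, without advancing time (a new reading comes with each control period).
- r.camera(name): name is "side" or "top" or "wrist"; returns the picture (480x640x3 uint8, red, green, blue); there is no depth.
- r.camera_model(name): a dict with "vertical_fov" (degrees; the focal length in pixels is half the picture's height over the tangent of half this angle, whatever the lens; pixels are square), "cx", "cy" (the principal point, pixels), "pose" (4x4, takes a point from camera to world coordinates). Camera axes: x right, y down, z forward; pixel columns grow to the right and rows downward; lengths in m; the calibration is good to about 2 mm. A picture is of the moment at which its call begins: read the wrist's pose just before it. camera_model takes no time and is no camera call; for the wrist camera it gives the pose at the moment of the call.
- r.close_job(): hands the job in; it is judged then, once.
The state is a dict: "t": time; "q": joint angles; "joint_velocities": joint speeds; "joint_torque": joint torques, N m; "position": TCP position; "eef_rot": TCP orientation; "force": force on the tool from outside, world axes, zero at the start; "ft_torque": the same for the moment, N m; "width": opening from 0.0 (shut) to 1.0 (fully open); "grip_force": force on a finger pad.
Only numpy, scipy, OpenCV 4.12 (cv2) and the standard library are available. Lean on these libraries where they do the work, as an engineer would, in place of code of your own. Each camera call takes 0.05 s, during which the arm holds its last target. There are 200 camera calls.

## Task

Get the two foam-bone balls ready for drilling: set one in each of the two shallow dimples of the bone vice so that they lie still, fit the loose crank down over the vice's square spindle, and wind it clockwise round and round until the jaw is fully home and holds both balls in their dimples. Leave the crank on the spindle, and do not disturb the saline bottle, the syringe or the specimen jar.

Things in the scene. Friction and masses are not known exactly. Their poses are not given: they have to be found in the camera images.
- ball_a: one of two identical bone-coloured foam balls, 60 mm in diameter, about 90 g, with a faint moulding line; rolls freely. Origin at its centre (its axes turn as it rolls). Either ball may go in either dimple.
- ball_b: the other bone-coloured foam ball, 60 mm in diameter. Origin at its centre.
- vice: grey cast bone vice, fixed to the table: bed 140 x 176 mm, 16 mm high. Origin on the table under the middle between the dimples; +x points from the gear head (spindle, 112 mm away on the -x side, top 50 mm high) to the fixed jaw, +y along the line of the dimples, +z up. Dimples are 100 mm apart with nothing standing beside them along y: grip a ball along y.
- dimple_left (a point): where the centre of a ball rests in the dimple on the vice's +y side, 52.6 mm over the table; axes as the vice. The dimple is an off-white dish 40 mm across with a 30 deg slope, rim 29.5 mm over the table; a ball let go just above it within some 8 mm settles to the middle. Fixed jaw: rubber face 31.5 mm from here on the +x side, top 64 mm high.
- dimple_right (a point): the same for the dimple on the vice's -y side.
- jaw (a joint): opening of the moving jaw, m: 0 is fully home (hard stop), at most 0.026; it starts 0.013 to 0.020 open and moves only with the spindle, 10 mm a turn. Its two rubber pads are sprung: with the jaw home each gives 3 mm and presses its ball against the fixed jaw with about 4.5 N, shifting it some 1.5 mm.
- jaw_face (a point): middle of the moving jaw's front face, 52.6 mm over the table; the jaw block is 150 mm long across the vice, 18 mm thick, top 62 mm high, and its pads (19 mm discs) stand 10.5 mm proud of this face, level with the dimples.
- spindle (a joint): angle of the upright spindle, rad, counter-clockwise from above positive: clockwise (falling) closes the jaw. 0 = jaw home at the stop; jaw opening = angle x 0.0015915 m. Dry friction 0.08 N m; it stays where it is left.
- spindle_foot (a point): centre of the spindle's shoulder, on its axis, 58 mm over the table. The spindle is 16 mm square and stands 22 mm up from this point, its uppermost 4 mm tapered to 11 mm. Site x and y axes are square to its flats and turn with it.
- crank: loose steel crank, 0.45 kg, standing on its hub. Origin: middle of the hub's underside, mouth of its square socket (18.5 mm wide, 24 mm deep, faces square to x and y; fits in any quarter turn). Hub 32 x 32 mm, 40 mm high: grip across its y faces. An arm 18 mm wide (z 32 to 42 mm) runs along +x to an upright black grip at x = 70 mm; counterweight ball (r 14 mm) at x = -38 mm.
- crank_foot (a point): the crank's origin, middle of the hub's underside; it lies on spindle_foot when the crank is fully down.
- crank_knob (a point): middle of the crank's upright black grip (22 mm in diameter, z 46 to 102 mm over the hub's underside; this point at 74 mm, 70 mm from the hub's axis). The grip turns freely on its pin, so a gripper can hold it from above and go round in a circle without turning itself.
- saline_bottle: white saline bottle, 58 mm across, 138 mm high, Bystander; origin under its middle.
- syringe: large clear syringe lying flat behind the vice, 112 mm long, 40 mm wide, 25 mm high. Bystander; origin under its middle.
- specimen_jar: clear specimen jar with a screw cap, 40 mm across, 52 mm high. Bystander; origin under its middle.

How it is judged:
By the outcome, as a careful person would: the job done as asked, in the order asked, and still so for the second after the job is handed in, with the robot touching nothing.
It also fails if it takes over 72 s, if anything falls off the work surface, if the arm or the gripper's body presses on something with over 40 N, if the wrist force passes 120 N, or if a joint passes its speed limit or range.

## Working session

There is one attempt and no reset: what is moved stays moved. The work goes in short steps, Python scripts to look and compute and a tool call to move; the robot and the scene stay as the last step left them, time stands still between calls to the robot, and variables do not carry over. Pictures are saved under pics/ and viewed, at most 10 in all, crops included, and the job is handed in when it is done.

```bash
ls; mkdir -p pics; python3 - <<'E'
from bench import r
import cv2,numpy as np
for n in("top","side"):
    m=r.camera_model(n);print(n,{k:(np.round(v,4).tolist() if k=='pose' else v) for k,v in m.items()})
    cv2.imwrite(f'pics/{n}0.png',r.camera(n)[:,:,::-1])
s=r.read_state();print(s)
E
```

```text
bench.py
pics
top {'vertical_fov': 47.47629019122845, 'cx': 328.2810945922591, 'cy': 244.12287772902386, 'pose': [[0.0796, -0.974, 0.212, 0.3363], [-0.9968, -0.0772, 0.0192, 0.1193], [-0.0023, -0.2129, -0.9771, 1.1217], [0.0, 0.0, 0.0, 1.0]]}
side {'vertical_fov': 48.151630388593695, 'cx': 313.58048261583576, 'cy': 231.94243444380052, 'pose': [[0.812, -0.3261, 0.484, 0.0645], [-0.5835, -0.465, 0.6658, -0.5363], [0.0079, -0.8231, -0.5678, 0.6464], [0.0, 0.0, 0.0, 1.0]]}
{'t': 0.1, 'q': array([-71.07376335,  23.94633584,  -0.59087281,  92.4820539 ,
         0.27016148,  63.63727808,  -3.03750168]), 'joint_velocities': array([ 0.05777869, -0.11262628,  0.01320752, -0.15978368, -0.05113676,
       -0.066119  , -0.04280844]), 'joint_torque': array([ 2.04331787e-03, -8.52584839e+01,  6.40861150e-01, -4.26697040e+01,
       -4.88506292e-02,  1.64024258e-02,  7.25848668e-05]), 'position': array([0.226963  , 0.58198617, 0.21886924]), 'eef_rot': array([-1.79935914e+02,  5.51323743e-03,  1.58696519e+02]), 'force': array([-0.05329278,  1.10547407, -0.60262613]), 'ft_torque': array([-0.00472043, -0.00185917, -0.02435625]), 'grip_force': 0.0, 'width': 0.997440887537655}
```

View pics/top0.png

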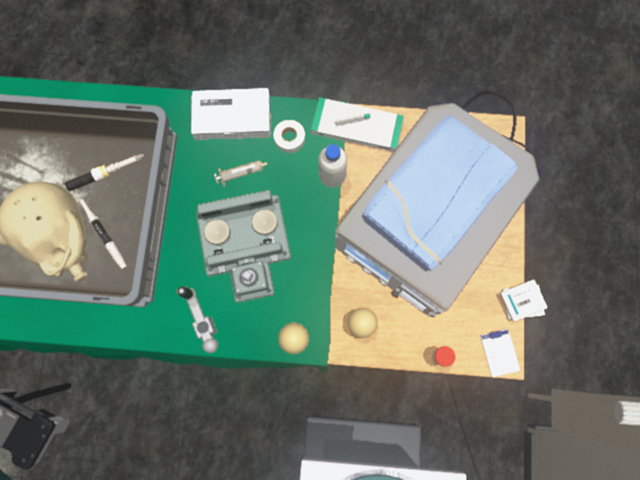

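View pics/side0.png

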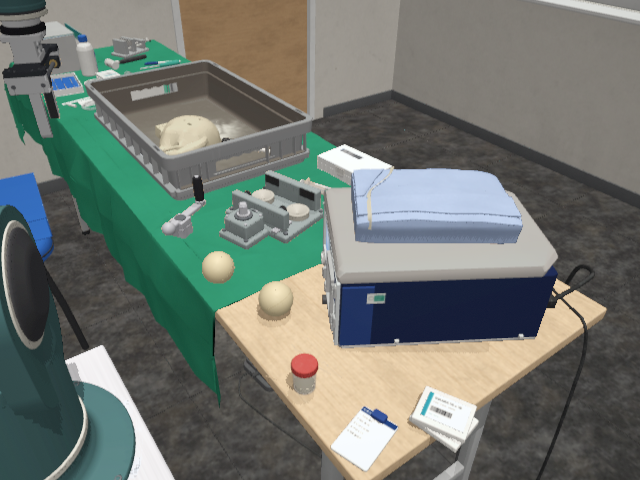

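Top view: balls at about (294,338) and (362,323); crank hub (204,326), grip (184,293), counterweight (210,345); dimples (217,232) and (264,221); spindle (248,277). The side view agrees. I'll refine these numerically.

```bash
cat > h.py <<'E'
from bench import r
import cv2,numpy as np
from scipy.spatial.transform import Rotation as R
def K(m):
    f=240/np.tan(np.radians(m["vertical_fov"]/2)); return f,m["cx"],m["cy"]
def back(m,u,v,z):
    f,cx,cy=K(m);P=np.array(m["pose"]);d=P[:3,:3]@[(u-cx)/f,(v-cy)/f,1];o=P[:3,3]
    return o+d*(z-o[2])/d[2]
def proj(m,p):
    f,cx,cy=K(m);P=np.array(m["pose"]);c=P[:3,:3].T@(np.asarray(p)-P[:3,3])
    return c[0]/c[2]*f+cx,c[1]/c[2]*f+cy
def go(p,yaw=None):
    "needed shift in tool axes and rz (deg) to reach TCP p, pointing down, yaw"
    s=r.read_state();T=R.from_euler('xyz',s["eef_rot"],degrees=True)
    d=T.inv().apply(np.asarray(p)-s["position"])
    rv=np.zeros(3) if yaw is None else (T.inv()*R.from_euler('xyz',[180,0,yaw],degrees=True)).as_rotvec(degrees=True)
    print("shift",np.round(d,4),"rot",np.round(rv,1),"now",np.round(s["position"],4),np.round(s["eef_rot"],1))
E
python3 - <<'E'
from h import *
m=r.camera_model("top");a=cv2.imread('pics/top0.png')
for n,u,v,z in [("ballA",294,338,.03),("ballB",362,323,.03),("hub",204,326,.042),("knob",184,293,.102),("cw",210,345,.037),("dL",217,232,.0295),("dR",264,221,.0295),("sp",248,277,.08),("bottle",333,152,.138),("jar",445,356,.052),("syr",240,172,.015)]:
    print(n,np.round(back(m,u,v,z),4))
c=a[180:360,160:320]; cv2.imwrite('pics/c1.png',cv2.resize(c,None,fx=3.3,fy=3.3,interpolation=cv2.INTER_CUBIC))
b=cv2.imread('pics/side0.png')[165:325,140:300]
cv2.imwrite('pics/c2.png',cv2.resize(b,None,fx=3.5,fy=3.5,interpolation=cv2.INTER_CUBIC))
E
```

```text
ballA [0.3788 0.1931 0.03  ]
ballB [0.4188 0.0613 0.03  ]
hub [0.3874 0.3705 0.042 ]
knob [0.4426 0.4018 0.102 ]
cw [0.352  0.3552 0.037 ]
dL [0.5806 0.3712 0.0295]
dR [0.6116 0.2772 0.0295]
sp [0.4854 0.289  0.08  ]
bottle [0.7305 0.144  0.138 ]
jar [ 0.367  -0.1005  0.052 ]
syr [0.7188 0.3417 0.015 ]
```

View pics/c1.png

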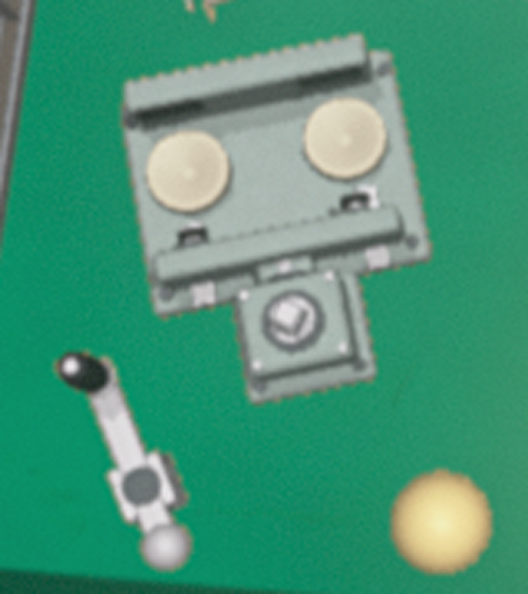

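Crop shows dimple centres at full-image (217.3,231.8) and (264.5,221.8), spindle top (248.5,276.7), and hub (203,327). Next I'll triangulate from colour masks in both views.

```bash
python3 - <<'E'
from h import *
from scipy.optimize import least_squares
C={}
for n in("top","side"):
    a=cv2.cvtColor(cv2.imread(f'pics/{n}0.png'),cv2.COLOR_BGR2LAB).astype(int)
    C[n]=a
def blob(n,u,v,w,tol):
    a=C[n];ref=a[v-2:v+3,u-2:u+3].reshape(-1,3).mean(0)
    msk=(np.hypot(a[...,1]-ref[1],a[...,2]-ref[2])<tol).astype(np.uint8);k=np.zeros_like(msk);k[v-w:v+w,u-w:u+w]=1
    N,L,S,G=cv2.connectedComponentsWithStats(msk*k)
    i=L[v,u];return G[i],S[i]
M={n:r.camera_model(n) for n in C}
for nm,t,s in [("A",(294,338),(218,267)),("B",(362,323),(276,300))]:
    g={}
    for n,(u,v) in (("top",t),("side",s)):
        g[n],S=blob(n,u,v,26,16);print(nm,n,g[n],S)
        print(back(M[n],*g[n],.03))
    f=lambda p:np.concatenate([np.array(proj(M[n],p))-g[n] for n in g])
    q=least_squares(f,[.4,.1,.03]);print("tri",q.x,q.cost)
for t in((217,232),(264,222)):
    g,S=blob("top",*t,26,8);print("dimple",g,S,back(M["top"],*g,.0295))
for u,v in((437,313),(338,250),(410,272)):
  for z in(.05,.12): print("mach",u,v,z,back(M["top"],u,v,z).round(3))
E
```

```text
A top [293.41137566 337.92989418] [279 322  30  32 756]
[0.37884483 0.19427869 0.03      ]
A side [217.56837099 266.68370987] [202 251  33  32 841]
[0.37912768 0.1964628  0.03      ]
tri [0.37848803 0.19428172 0.0317454 ] 0.024489034131766414
B top [361.5 322.5] [ 336  297   52   52 2704]
[0.4196707  0.06234458 0.03      ]
B side [277.66520211 303.13137083] [ 250  274   52   52 2276]
[0.41613423 0.04890348 0.03      ]
tri [0.42203171 0.06098552 0.01772497] 0.5488570289030871
dimple [216.53571429 231.39849624] [204 219  26  26 532] [0.58183573 0.37234077 0.0295    ]
dimple [264.0620155  221.40116279] [252 209  25  26 516] [0.6107246  0.27694691 0.0295    ]
mach 437 313 0.05 [ 0.448 -0.083  0.05 ]
mach 437 313 0.12 [ 0.441 -0.069  0.12 ]
mach 338 250 0.05 [0.558 0.12  0.05 ]
mach 338 250 0.12 [0.544 0.12  0.12 ]
mach 410 272 0.05 [ 0.525 -0.026  0.05 ]
mach 410 272 0.12 [ 0.513 -0.017  0.12 ]
```

View pics/c2.png

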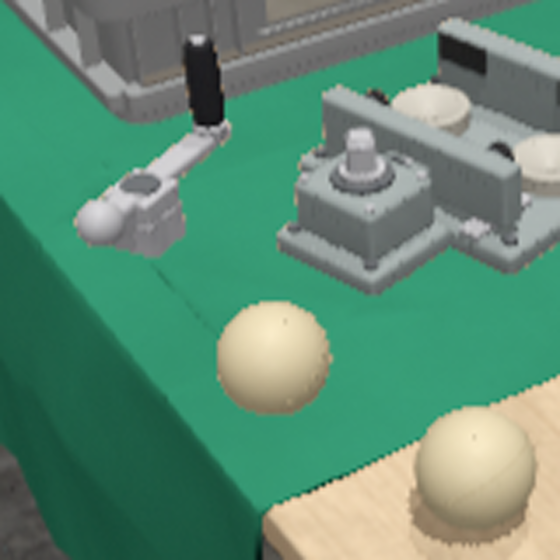

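Side crop: ball A at full-image (218,267), ball B (275.7,298), and the crank upright on its hub with the grip pointing left-rear. Next I go above ball A.

```bash
python3 -c "
from h import *
go([.3785,.1945,.16],158.7)"
```

```text
shift [-0.282  -0.3059  0.0592] rot [-0.1  0.  -0. ] now [0.227  0.582  0.2189] [-179.9    0.   158.7]
```

Careful with the scale: shifts go in shares of 62.5 mm and turns go in shares of 90 degrees. That gives: -0.034 m is -0.544, -0.031 m is -0.496.

Emit:
shift_gripper(
  deltas=[-0.496, -0.544, 0.032, 0, 0, 0, -0.496, -0.544, 0.112, 0, 0, 0, -0.496, -0.544, 0.112, 0, 0, 0, -0.496, -0.544, 0.112, 0, 0, 0, -0.496, -0.544, 0.112, 0, 0, 0, -0.496, -0.544, 0.112, 0, 0, 0, -0.496, -0.544, 0.112, 0, 0, 0, -0.496, -0.544, 0.112, 0, 0, 0, -0.544, -0.544, 0.128, 0, 0, 0, 0, 0, 0, 0, 0, 0],
  jaw=1.0,
)

```text
t: 1.35
position: [0.3793, 0.1918, 0.16]
eef_rot: [-179.9, -0.0, 158.4]
force: [-0.1, 0.8, 0.1]
width: 0.998
grip_force: 0.0
```

```bash
python3 - <<'E'
from h import *
m=r.camera_model("wrist");a=r.camera("wrist");cv2.imwrite('pics/w1.png',a[:,:,::-1])
print(np.round(m["pose"],3).tolist(),m["cx"],m["cy"],m["vertical_fov"]);print(proj(m,[.3785,.1943,.03]),proj(m,[.4188,.0607,.03]))
go([.3785,.1943,.025],158.7)
E
```

```text
[[0.368, 0.902, 0.226, 0.314], [0.93, -0.357, -0.091, 0.218], [-0.001, 0.244, -0.97, 0.325], [0.0, 0.0, 0.0, 1.0]] 321.6140174526733 247.20592739102258 61.03160936075497
(np.float64(324.8005942518641), np.float64(239.4742520413188)) (np.float64(187.2064297536458), np.float64(345.4634954504278))
shift [0.0005 0.0006 0.1352] rot [-0.  -0.  -0.2] now [0.3788 0.1936 0.1602] [-180.    -0.   158.5]
```

View pics/w1.png

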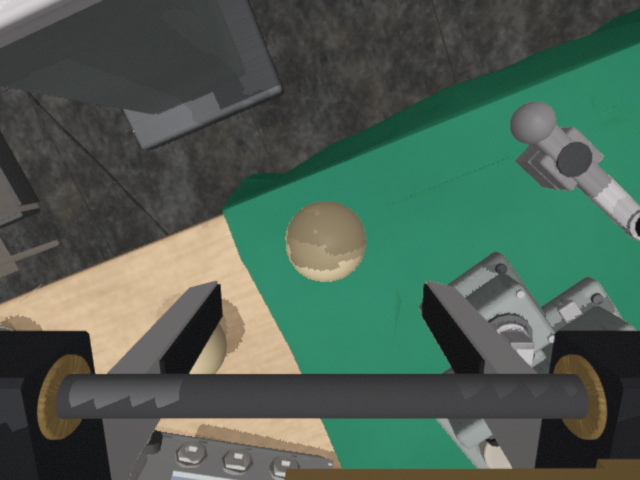

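Ball A is at (326,242), predicted (325,239), and ball B is near its prediction at (190,345). So the calibration holds; I descend and grip.

Converted, 0.045 m is 0.72, 0.04 m is 0.64.

Emit:
shift_gripper(
  deltas=[0, 0, 0.48, 0, 0, 0, 0, 0, 0.72, 0, 0, 0, 0, 0, 0.64, 0, 0, 0, 0, 0, 0.32, 0, 0, 0, 0, 0, 0, 0, 0, 0],
)

```text
t: 2.02
position: [0.3776, 0.1951, 0.0245]
eef_rot: [-179.9, -0.1, 158.8]
force: [0.3, 0.3, 1.5]
width: 1.003
grip_force: 0.0
```

Emit:
shift_gripper(
  deltas=[0, 0, 0, 0, 0, 0, 0, 0, 0, 0, 0, 0, 0, 0, 0, 0, 0, 0, 0, 0, 0, 0, 0, 0, 0, 0, -0.16, 0, 0, 0],
  jaw=0.5,
)

```text
t: 2.65
position: [0.3783, 0.1945, 0.0355]
eef_rot: [-179.9, -0.0, 158.7]
force: [0.5, 0.5, -0.9]
width: 0.628
grip_force: 30.0
```

```bash
python3 -c "
from h import *
d=R.from_euler('z',17.1,degrees=True);mid=np.array([.5963,.3246,0])
print(mid+d.apply([0,.05,0]),mid-d.apply([0,.05,0]),mid-d.apply([.112,0,0]))
go([.5816,.3724,.12],197.1)"
```

```text
[0.58159798 0.37238965 0.        ] [0.61100202 0.27681035 0.        ] [0.48925118 0.29166748 0.        ]
shift [-0.1247  0.2396 -0.0848] rot [ -0.   -0.1 -38.4] now [0.3783 0.1945 0.0355] [-179.9   -0.   158.7]
```

Converted, -0.03 m is -0.48, -0.02 m is -0.32, -9.6 degrees / 90 = -0.1067.

Emit:
shift_gripper(
  deltas=[0, 0, -0.32, 0, 0, 0, 0, 0, -0.48, 0, 0, -0.1067, 0, 0, -0.48, 0, 0, -0.1067, 0, 0, -0.32, 0, 0, -0.1067, 0, 0, 0, 0, 0, -0.1067],
)

```text
t: 3.28
position: [0.3793, 0.195, 0.1375]
eef_rot: [180.0, 0.2, -162.6]
force: [-0.8, -0.4, -2.2]
width: 0.627
grip_force: 30.0
```

```bash
python3 -c "
from h import *
go([.5816,.3724,.135],197.1)"
```

```text
shift [-0.2461  0.1088  0.0032] rot [0.  0.2 0.3] now [0.3793 0.195  0.1375] [ 180.     0.2 -162.6]
```

Converted, -0.05 m is -0.8, -0.045 m is -0.72.

Emit:
shift_gripper(
  deltas=[-0.4, 0.176, 0, 0, 0, 0, -0.656, 0.288, 0, 0, 0, 0, -0.8, 0.352, 0, 0, 0, 0, -0.8, 0.352, 0, 0, 0, 0, -0.72, 0.32, 0, 0, 0, 0, -0.4, 0.176, 0, 0, 0, 0, -0.16, 0.064, 0, 0, 0, 0, 0, 0, 0, 0, 0, 0, 0, 0, 0, 0, 0, 0],
)

```text
t: 4.4
position: [0.5814, 0.3696, 0.1358]
eef_rot: [-180.0, -0.0, -162.9]
force: [0.1, 0.4, -1.1]
width: 0.624
grip_force: 30.0
```

```bash
python3 -c "
from h import *
go([.5816,.3724,.050],197.1)"
```

```text
shift [-0.001   0.0027  0.0858] rot [-0. -0. -0.] now [0.5814 0.3696 0.1358] [-180.    -0.  -162.9]
```

Converted, 0.035 m is 0.56, 0.03 m is 0.48.

Emit:
shift_gripper(
  deltas=[-0.016, 0.048, 0.48, 0, 0, 0, 0, 0, 0.56, 0, 0, 0, 0, 0, 0.24, 0, 0, 0, 0, 0, 0.096, 0, 0, 0, 0, 0, 0, 0, 0, 0, 0, 0, 0, 0, 0, 0],
)

```text
t: 5.15
position: [0.5826, 0.3737, 0.0506]
eef_rot: [180.0, 0.1, -162.9]
force: [0.2, -0.5, -0.6]
width: 0.63
grip_force: 30.0
```

Emit:
shift_gripper(
  deltas=[0, 0, 0, 0, 0, 0, 0, 0, 0, 0, 0, 0, 0, 0, 0, 0, 0, 0],
  jaw=0.9,
)

```text
t: 5.52
position: [0.5821, 0.3735, 0.0496]
eef_rot: [180.0, 0.0, -162.9]
force: [-0.4, -0.4, -0.6]
width: 0.891
grip_force: 0.0
```

Emit:
shift_gripper(
  deltas=[0, 0, -0.32, 0, 0, 0, 0, 0, -0.64, 0, 0, 0, 0, 0, -0.8, 0, 0, 0, 0, 0, 0, 0, 0, 0.1067, 0, 0, 0, 0, 0, 0.1067, 0, 0, 0, 0, 0, 0.1067, 0, 0, 0, 0, 0, 0.1067],
  jaw=1.0,
)

```text
t: 6.4
position: [0.5822, 0.3736, 0.1611]
eef_rot: [179.9, 0.0, 158.4]
force: [0.3, -0.3, 0.7]
width: 1.001
grip_force: 0.0
```

```bash
python3 -c "
from h import *
a=r.camera('top');cv2.imwrite('pics/t1.png',a[:,:,::-1]);print(proj(r.camera_model('top'),[.5816,.3724,.0526]))
print(proj(r.camera_model('top'),[.4188,.0607,.03]))
go([.4188,.0610,.16],158.7)"
```

```text
(np.float64(214.17562135622268), np.float64(228.81223139887405))
(np.float64(362.297778542174), np.float64(323.00697918243753))
shift [ 0.0336 -0.3512  0.0006] rot [ 0.1  0.  -0.8] now [0.5821 0.3738 0.161 ] [179.9   0.  157.9]
```

Converted, -0.05 m is -0.8, -0.045 m is -0.72.

Emit:
shift_gripper(
  deltas=[0.032, -0.4, 0, 0, 0, 0, 0.064, -0.72, 0, 0, 0, 0, 0.08, -0.8, 0, 0, 0, 0, 0.08, -0.8, 0, 0, 0, 0, 0.08, -0.8, 0, 0, 0, 0, 0.08, -0.8, 0, 0, 0, 0, 0.064, -0.72, 0, 0, 0, 0, 0.048, -0.4, 0, 0, 0, 0, 0.016, -0.176, 0, 0, 0, 0, 0, 0, 0, 0, 0, 0],
)

```text
t: 7.7
position: [0.4234, 0.0592, 0.1598]
eef_rot: [180.0, 0.0, 158.7]
force: [-0.1, -0.0, 0.2]
width: 0.997
grip_force: 0.0
```

```bash
python3 - <<'E'
from h import *
m=r.camera_model("wrist");a=r.camera("wrist")
print(proj(m,[.4188,.0607,.03]));go([.4188,.0607,.025],158.7)
w=a[80:400,200:440];t=cv2.imread('pics/t1.png')[180:340,160:280]
cv2.imwrite('pics/m1.png',np.hstack([w[:,:,::-1],cv2.resize(t,(240,320),interpolation=cv2.INTER_CUBIC)]))
E
```

```text
(np.float64(321.5013634099001), np.float64(235.22608424013168))
shift [ 0.0048 -0.0007  0.1347] rot [0.  0.  0.1] now [0.4235 0.0596 0.1597] [180.    0.  158.8]
```

View pics/m1.png

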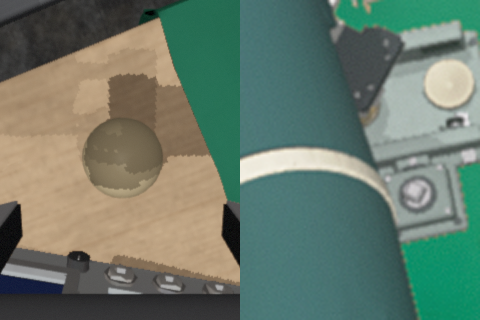

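Wrist crop shows ball B at about (322,238), predicted (321.5,235). The top view is blocked by the arm. I grip B.

Converted, 0.045 m is 0.72, 0.004 m is 0.064.

Emit:
shift_gripper(
  deltas=[0.064, -0.016, 0.48, 0, 0, 0, 0, 0, 0.72, 0, 0, 0, 0, 0, 0.64, 0, 0, 0, 0, 0, 0.32, 0, 0, 0, 0, 0, 0, 0, 0, 0],
)

```text
t: 8.38
position: [0.4184, 0.0599, 0.0233]
eef_rot: [-179.9, -0.1, 158.8]
force: [0.7, -0.3, 0.8]
width: 0.999
grip_force: 0.0
```

Emit:
shift_gripper(
  deltas=[0, 0, 0, 0, 0, 0, 0, 0, 0, 0, 0, 0, 0, 0, 0, 0, 0, 0, 0, 0, 0, 0, 0, 0, 0, 0, -0.16, 0, 0, 0, 0, 0, -0.48, 0, 0, 0, 0, 0, -0.64, 0, 0, 0, 0, 0, -0.48, 0, 0, 0],
  jaw=0.5,
)

```text
t: 9.38
position: [0.4188, 0.0591, 0.1365]
eef_rot: [180.0, 0.0, 158.7]
force: [0.2, -1.3, -0.4]
width: 0.632
grip_force: 30.0
```

```bash
python3 -c "
from h import *
go([.611,.2768,.135],158.7)"
```

```text
shift [-0.0999  0.2726  0.0017] rot [ 0.  0. -0.] now [0.4188 0.0591 0.1365] [180.    0.  158.7]
```

Converted, 0.041 m is 0.656, -0.03 m is -0.48, -9.6 degrees / 90 = -0.1067.

Emit:
shift_gripper(
  deltas=[0.128, 0.32, 0, 0, 0, 0, 0.24, 0.64, 0, 0, 0, 0, 0.224, 0.64, 0, 0, 0, 0, 0, 0.656, 0, 0, 0, 0, -0.48, 0.496, 0, 0, 0, 0, -0.56, 0.56, 0, 0, 0, 0, -0.56, 0.56, 0, 0, 0, 0, -0.4, 0.32, 0, 0, 0, 0, -0.192, 0.176, 0, 0, 0, -0.1067, 0, 0, 0, 0, 0, -0.1067, 0, 0, 0, 0, 0, -0.1067, 0, 0, 0, 0, 0, -0.1067],
)

```text
t: 10.88
position: [0.611, 0.277, 0.1351]
eef_rot: [-180.0, -0.0, -162.6]
force: [0.3, -0.5, -1.4]
width: 0.623
grip_force: 30.0
```

Emit:
shift_gripper(
  deltas=[0, 0, 0, 0, 0, 0],
)

```text
t: 11.0
position: [0.6111, 0.2769, 0.135]
eef_rot: [-180.0, 0.0, -163.0]
force: [-0.3, 0.2, -0.1]
width: 0.626
grip_force: 30.0
```

```bash
python3 -c "
from h import *
go([.611,.2768,.05],197.1)"
```

```text
shift [ 0.0002 -0.      0.085 ] rot [-0.   0.  -0.1] now [0.6111 0.2769 0.135 ] [-180.    0. -163.]
```

Converted, 0.035 m is 0.56, 0.03 m is 0.48.

Emit:
shift_gripper(
  deltas=[0, 0, 0.48, 0, 0, 0, 0, 0, 0.56, 0, 0, 0, 0, 0, 0.24, 0, 0, 0, 0, 0, 0.096, 0, 0, 0, 0, 0, 0, 0, 0, 0, 0, 0, 0, 0, 0, 0],
)

```text
t: 11.75
position: [0.6116, 0.2776, 0.0496]
eef_rot: [180.0, 0.1, -162.9]
force: [-0.2, -0.5, -1.1]
width: 0.626
grip_force: 30.0
```

Emit:
shift_gripper(
  deltas=[0, 0, 0, 0, 0, 0, 0, 0, 0, 0, 0, 0, 0, 0, 0, 0, 0, 0],
  jaw=0.9,
)

```text
t: 12.12
position: [0.6112, 0.2774, 0.0486]
eef_rot: [-180.0, 0.0, -162.9]
force: [0.6, -0.0, -1.3]
width: 0.889
grip_force: 0.0
```

Emit:
shift_gripper(
  deltas=[0, 0, -0.32, 0, 0, 0, 0, 0, -0.64, 0, 0, 0, 0.48, -0.16, -0.48, 0, 0, 0, 0.72, -0.24, -0.16, 0, 0, 0, 0.48, -0.16, 0, 0, 0, 0, 0, 0, 0, 0, 0, 0, 0, 0, 0, 0, 0, 0],
  jaw=1.0,
)

```text
t: 13.0
position: [0.5218, 0.2136, 0.1495]
eef_rot: [180.0, 0.1, -162.9]
force: [0.6, 0.5, -0.2]
width: 1.004
grip_force: 0.0
```

```bash
python3 - <<'E'
from h import *
m=r.camera_model("wrist");a=r.camera("wrist");cv2.imwrite('pics/w2.png',a[:,:,::-1])
np.save('w2.npy',np.array(m["pose"]))
for p in([.489,.2917,.08],[.387,.371,.042],[.5816,.3724,.0526],[.611,.2768,.0526]):print(proj(m,p))
go([.3874,.3705,.15],207)
E
```

```text
(np.float64(463.92818750922015), np.float64(251.44596485418217))
(np.float64(618.6859003460689), np.float64(124.51744897351443))
(np.float64(506.52849794178996), np.float64(390.7501092339819))
(np.float64(369.26963235564506), np.float64(390.7295552499387))
shift [ 0.0823  0.1895 -0.0009] rot [ 0.   0.1 -9.9] now [0.5218 0.2136 0.1491] [ 1.800e+02  1.000e-01 -1.629e+02]
```

View pics/w2.png

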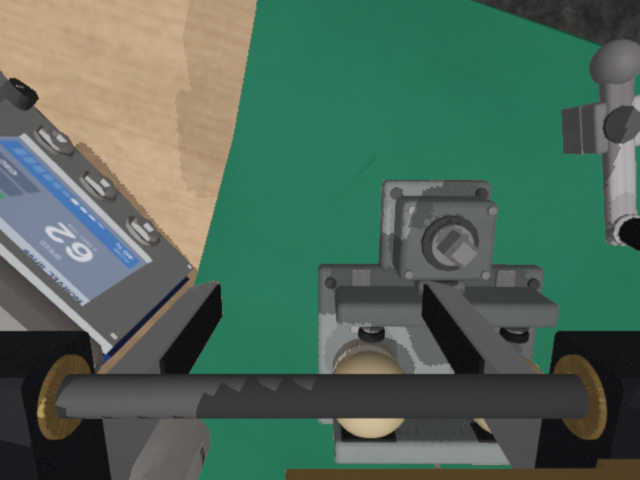

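Balls sit in the dimples ((369,393) as predicted for the right). Spindle top is near (460,248), hub near (623,125). I move over the crank for a close look.

Converted, 0.046 m is 0.736, 0.04 m is 0.64, -5 degrees / 90 = -0.0556.

Emit:
shift_gripper(
  deltas=[0.16, 0.32, 0, 0, 0, 0, 0.288, 0.64, -0.16, 0, 0, 0, 0.32, 0.736, -0.16, 0, 0, 0, 0.32, 0.736, 0, 0, 0, 0, 0.16, 0.416, 0, 0, 0, 0, 0.064, 0.176, 0, 0, 0, -0.0556, 0, 0, 0, 0, 0, -0.0556, 0, 0, 0, 0, 0, 0, 0, 0, 0, 0, 0, 0],
)

```text
t: 14.18
position: [0.3874, 0.3696, 0.1684]
eef_rot: [-180.0, -0.0, -153.0]
force: [-0.8, 0.0, -0.1]
width: 0.999
grip_force: 0.0
```

```bash
python3 - <<'E'
from h import *
m=r.camera_model("wrist");a=r.camera("wrist");cv2.imwrite('pics/w3.png',a[:,:,::-1]);np.save('w3.npy',np.array(m["pose"]))
go([.3874,.3705,.15],207)
w=a[60:380,170:490,::-1]; s=cv2.imread('pics/w2.png')[218:278,430:490]
cv2.imwrite('pics/m2.png',np.hstack([cv2.resize(w,(480,480),interpolation=cv2.INTER_CUBIC),cv2.resize(s,(300,300),interpolation=cv2.INTER_CUBIC).repeat(1,0) if 0 else cv2.copyMakeBorder(cv2.resize(s,(300,300),interpolation=cv2.INTER_CUBIC),0,180,0,0,cv2.BORDER_CONSTANT)]))
E
```

```text
shift [-0.0004  0.0008  0.0184] rot [-0. -0. -0.] now [0.3874 0.3696 0.1684] [-180.   -0. -153.]
```

View pics/m2.png

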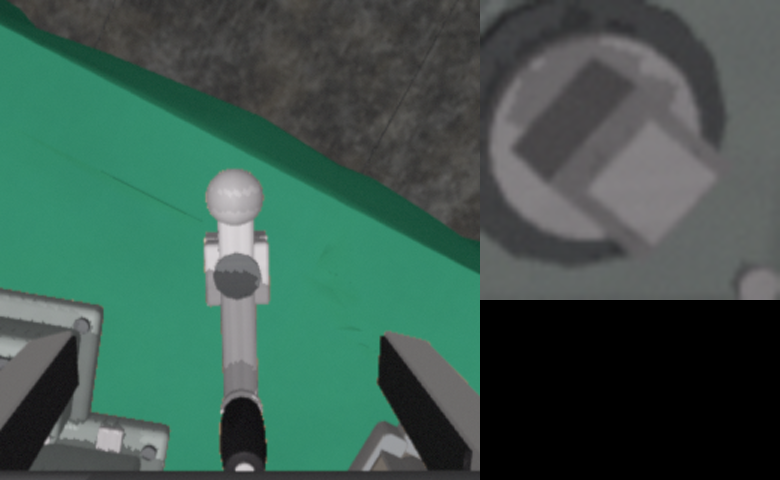

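Crop: hub disc at full-image (328,244), counterweight (326,191), grip tip (333,369). Spindle top corners in w2 are (465,241.6), (477.6,253.6), (464.4,267) and (451.6,255.6).

```bash
python3 - <<'E'
from h import *
m=r.camera_model("wrist");m["pose"]=np.load('w2.npy')
c=np.array([back(m,u,v,.08) for u,v in((465,241.6),(477.6,253.6),(464.4,267),(451.6,255.6))])
print("sp",c.mean(0),[ (round(np.linalg.norm(e)*1e3,1),round(np.degrees(np.arctan2(e[1],e[0]))%90,1)) for e in np.roll(c,-1,0)-c])
# jaw line
m["pose"]=np.load('w3.npy')
h=back(m,328,244,.042);k=back(m,333.3,368.7,.102);w=back(m,326,191.3,.037)
for a,b in((h,k),(w,h),(w,k)):print(np.linalg.norm(b-a)*1e3,np.degrees(np.arctan2(*(b-a)[1::-1])))
print(h,k,w)
go([h[0],h[1],.021],207)
E
```

```text
sp [0.49062981 0.29281762 0.08      ] [(np.float64(11.0), np.float64(65.0)), (np.float64(11.0), np.float64(66.5)), (np.float64(10.9), np.float64(66.4)), (np.float64(11.3), np.float64(66.9))]
89.82528634679856 29.315948193623043
38.51703614656742 29.235522941787867
123.52367428926962 29.28670626424218
[0.38613801 0.37357959 0.042     ] [0.44442451 0.40630978 0.102     ] [0.35281169 0.35492701 0.037     ]
shift [-0.0007  0.0042  0.1474] rot [-0. -0. -0.] now [0.3874 0.3696 0.1684] [-180.   -0. -153.]
```

Converted, 0.045 m is 0.72, 0.04 m is 0.64, -2.3 degrees / 90 = -0.0256.

Emit:
shift_gripper(
  deltas=[-0.016, 0.064, 0.48, 0, 0, -0.0256, 0, 0, 0.72, 0, 0, 0, 0, 0, 0.64, 0, 0, 0, 0, 0, 0.32, 0, 0, 0, 0, 0, 0.112, 0, 0, 0, 0, 0, 0, 0, 0, 0],
)

```text
t: 14.98
position: [0.3863, 0.3736, 0.0267]
eef_rot: [-180.0, -0.0, -150.6]
force: [0.5, -1.0, -0.0]
width: 0.997
grip_force: 0.0
```

Emit:
shift_gripper(
  deltas=[0, 0, 0, 0, 0, 0, 0, 0, 0, 0, 0, 0, 0, 0, 0, 0, 0, 0, 0, 0, 0, 0, 0, 0, 0, 0, 0, 0, 0, 0, 0, 0, 0, 0, 0, 0],
  jaw=0.25,
)

```text
t: 15.72
position: [0.3861, 0.3735, 0.0264]
eef_rot: [-180.0, -0.0, -150.6]
force: [0.2, -0.1, 0.6]
width: 0.396
grip_force: 0.0
```

Emit:
shift_gripper(
  deltas=[0, 0, -0.16, 0, 0, 0, 0, 0, -0.48, 0, 0, 0, 0, 0, -0.64, 0, 0, 0, 0, 0, -0.32, 0, 0, 0.1, 0, 0, 0, 0, 0, 0.1, 0, 0, 0, 0, 0, 0.1, 0, 0, 0, 0, 0, 0.1, 0, 0, 0, 0, 0, 0.1, 0, 0, 0, 0, 0, 0.0889, 0, 0, 0, 0, 0, 0],
)

```text
t: 16.98
position: [0.3859, 0.3735, 0.1267]
eef_rot: [-180.0, -0.0, 156.5]
force: [-0.2, 0.1, -4.4]
width: 0.34
grip_force: 30.0
```

```bash
python3 -c "
from h import *
go([.49,.2922,.126],156.2)"
```

```text
shift [-0.1279 -0.0329  0.0007] rot [-0.  -0.   0.3] now [0.3859 0.3735 0.1267] [-180.    -0.   156.5]
```

Converted, -0.035 m is -0.56, -0.004 m is -0.064.

Emit:
shift_gripper(
  deltas=[-0.32, -0.08, 0, 0, 0, 0, -0.528, -0.144, 0, 0, 0, 0, -0.56, -0.144, 0, 0, 0, 0, -0.4, -0.096, 0, 0, 0, 0, -0.24, -0.064, 0, 0, 0, 0, 0, 0, 0, 0, 0, 0, 0, 0, 0, 0, 0, 0],
)

```text
t: 17.85
position: [0.4894, 0.2929, 0.1264]
eef_rot: [-180.0, -0.0, 156.5]
force: [-0.2, 0.1, -4.6]
width: 0.337
grip_force: 30.0
```

```bash
python3 - <<'E'
from h import *
go([.49,.2922,.085],156.2)
for n in("side","top","wrist"):
    m=r.camera_model(n);a=r.camera(n);cv2.imwrite(f'pics/{n}4.png',a[:,:,::-1]);print(n,proj(m,[.49,.292,.08]))
s=cv2.imread('pics/side4.png')[140:260,180:300];w=cv2.imread('pics/wrist4.png')[80:360,180:460]
cv2.imwrite('pics/m4.png',np.hstack([cv2.resize(s,(400,400),interpolation=cv2.INTER_CUBIC),cv2.resize(w,(400,400))]))
E
```

```text
shift [-0.0009 -0.0004  0.0414] rot [-0.  -0.   0.3] now [0.4894 0.2929 0.1264] [-180.    -0.   156.5]
side (np.float64(242.73989664184904), np.float64(203.22862544677452))
top (np.float64(246.7061784326662), np.float64(274.5206563194033))
wrist (np.float64(320.78500680014855), np.float64(278.35670020215474))
```

View pics/m4.png

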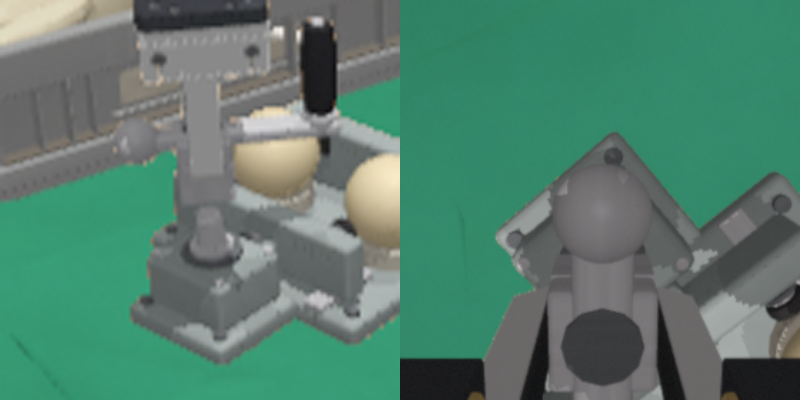

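Side crop: both balls sit in their dimples and the hub hangs right above the spindle. Wrist crop: hub cap at (321,323), counterweight (321,229). I check the hub's offset from the TCP.

```bash
python3 - <<'E'
from h import *
m=r.camera_model("wrist");s=r.read_state();T=R.from_euler('xyz',s["eef_rot"],degrees=True)
for u,v,z in((321.4,322.9,.140),(321.4,229.1,.135)):
    p=back(m,u,v,z);print(p,T.inv().apply(p-s["position"]))
m=r.camera_model("top");a=cv2.imread('pics/top4.png')
E
```

```text
[0.48919787 0.29267905 0.14      ] [ 0.00029446 -0.00030131 -0.01352047]
[0.45478976 0.30766423 0.135     ] [ 0.03782258 -0.00028478 -0.00850913]
```

Converted, 0.01 m is 0.16, -0.0007 m is -0.0112.

Emit:
shift_gripper(
  deltas=[-0.0112, -0.0048, 0.16, 0, 0, 0, 0, 0, 0.128, 0, 0, 0, 0, 0, 0.064, 0, 0, 0, 0, 0, 0.064, 0, 0, 0, 0, 0, 0.064, 0, 0, 0],
)

```text
t: 18.62
position: [0.4907, 0.2916, 0.0962]
eef_rot: [-180.0, -0.0, 156.4]
force: [-1.0, 0.7, -3.3]
width: 0.341
grip_force: 30.0
```

Emit:
shift_gripper(
  deltas=[0, 0, 0.048, 0, 0, 0, 0, 0, 0.032, 0, 0, 0],
)

```text
t: 18.88
position: [0.4907, 0.2916, 0.0913]
eef_rot: [-180.0, -0.0, 156.4]
force: [-2.1, 1.2, -3.5]
width: 0.337
grip_force: 30.0
```

Converted, 0.003 m is 0.048, 0.0015 m is 0.024.

Emit:
shift_gripper(
  deltas=[0, 0, 0.048, 0, 0, 0, 0, 0, 0.024, 0, 0, 0, 0, 0, 0, 0, 0, 0],
)

```text
t: 19.25
position: [0.491, 0.2917, 0.0884]
eef_rot: [180.0, 0.0, 156.4]
force: [-10.9, -5.1, 26.1]
width: 0.335
grip_force: 30.0
```

Emit:
shift_gripper(
  deltas=[0, 0, 0, 0, 0, 0, 0, 0, 0, 0, 0, 0, 0, 0, 0, 0, 0, 0],
  jaw=0.8,
)

```text
t: 19.62
position: [0.4909, 0.2915, 0.0869]
eef_rot: [180.0, 0.0, 156.4]
force: [1.2, -0.6, 0.3]
width: 0.623
grip_force: 0.0
```

Seated at full depth. Lift off and take the grip at the knob.

Converted, -0.04 m is -0.64, -0.035 m is -0.56.

Emit:
shift_gripper(
  deltas=[0, 0, -0.32, 0, 0, 0, 0, 0, -0.64, 0, 0, 0, 0, 0, -0.56, 0, 0, 0, -0.32, 0, -0.16, 0, 0, 0, -0.56, 0, 0, 0, 0, 0, -0.24, 0, 0, 0, 0, 0, 0, 0, 0.32, 0, 0, 0, 0, 0, 0.48, 0, 0, 0, 0, 0, 0.16, 0, 0, 0, 0, 0, 0, 0, 0, 0],
  jaw=0.8,
)

```text
t: 20.88
position: [0.5546, 0.2636, 0.1318]
eef_rot: [-179.9, -0.0, 156.4]
force: [0.7, -0.2, 0.4]
width: 0.801
grip_force: 0.0
```

```bash
python3 -c "
from h import *
go([.5545,.2635,.132])"
```

```text
shift [ 0.0001 -0.0001 -0.0002] rot [0. 0. 0.] now [0.5546 0.2636 0.1318] [-179.9   -0.   156.4]
```

```bash
python3 - <<'E'
from h import *
m=r.camera_model("wrist");m["pose"]=np.load('w2.npy')
for u,v in((380,325),(400,325),(400,308),(400,303)):
    p=back(m,u,v,.062);d=R.from_euler('z',-17.1,degrees=True).apply(p-[.5970,.3252,0]);print(d)
g=cv2.imread('pics/w2.png')[280:345,375:410].mean(1).mean(1);print(dict(zip(range(280,345),g.round())))
E
```

```text
[-0.05716461 -0.04582686  0.062     ]
[-0.05716434 -0.03237759  0.062     ]
[-0.06942054 -0.03295353  0.062     ]
[-0.07297426 -0.03312053  0.062     ]
{280: np.float64(81.0), 281: np.float64(82.0), 282: np.float64(82.0), 283: np.float64(82.0), 284: np.float64(82.0), 285: np.float64(77.0), 286: np.float64(64.0), 287: np.float64(58.0), 288: np.float64(57.0), 289: np.float64(58.0), 290: np.float64(58.0), 291: np.float64(58.0), 292: np.float64(59.0), 293: np.float64(59.0), 294: np.float64(59.0), 295: np.float64(59.0), 296: np.float64(59.0), 297: np.float64(60.0), 298: np.float64(59.0), 299: np.float64(59.0), 300: np.float64(59.0), 301: np.float64(60.0), 302: np.float64(64.0), 303: np.float64(72.0), 304: np.float64(80.0), 305: np.float64(87.0), 306: np.float64(91.0), 307: np.float64(94.0), 308: np.float64(97.0), 309: np.float64(101.0), 310: np.float64(103.0), 311: np.float64(103.0), 312: np.float64(103.0), 313: np.float64(102.0), 314: np.float64(102.0), 315: np.float64(102.0), 316: np.float64(101.0), 317: np.float64(101.0), 318: np.float64(101.0), 319: np.float64(100.0), 320: np.float64(
[... 170 characters left out ...]
 328: np.float64(116.0), 329: np.float64(115.0), 330: np.float64(113.0), 331: np.float64(113.0), 332: np.float64(112.0), 333: np.float64(107.0), 334: np.float64(107.0), 335: np.float64(109.0), 336: np.float64(109.0), 337: np.float64(107.0), 338: np.float64(103.0), 339: np.float64(100.0), 340: np.float64(99.0), 341: np.float64(100.0), 342: np.float64(102.0), 343: np.float64(101.0), 344: np.float64(97.0)}
```

Emit:
shift_gripper(
  deltas=[0, 0, 0, 0, 0, 0, 0, 0, 0, 0, 0, 0, 0, 0, 0, 0, 0, 0, 0, 0, 0, 0, 0, 0, 0, 0, 0, 0, 0, 0, 0, 0, 0, 0, 0, 0, 0, 0, 0, 0, 0, 0],
  jaw=0.1,
)

```text
t: 21.75
position: [0.5549, 0.2636, 0.132]
eef_rot: [180.0, 0.0, 156.4]
force: [-0.1, 0.4, 0.0]
width: 0.225
grip_force: 30.0
```

Emit:
shift_gripper(
  deltas=[0.0208, -0.2144, 0, 0, 0, 0, 0.064, -0.2144, 0, 0, 0, 0, 0.2432, -0.3632, 0, 0, 0, 0, 0.3632, -0.2432, 0, 0, 0, 0, 0.4288, -0.0848, 0, 0, 0, 0],
)

```text
t: 22.38
position: [0.4619, 0.2273, 0.1321]
eef_rot: [179.9, 0.0, 156.4]
force: [9.1, 18.8, -14.8]
width: 0.224
grip_force: 30.0
```

```bash
python3 -c "
from h import *
s=r.read_state();d=(s['position']-[.4905,.2918,0])[:2];print(np.hypot(*d),np.degrees(np.arctan2(d[1],d[0])))"
```

```text
0.0705202871665058 -113.94443574583342
```

Careful with the scale: shifts go in shares of 62.5 mm and turns go in shares of 90 degrees. That gives: 0.0268 m is 0.4288, 0.0227 m is 0.3632.

Emit:
shift_gripper(
  deltas=[0.4288, 0.0848, 0, 0, 0, 0, 0.3632, 0.2432, 0, 0, 0, 0, 0.2432, 0.3632, 0, 0, 0, 0, 0.0848, 0.4288, 0, 0, 0, 0],
)

```text
t: 22.88
position: [0.4253, 0.3194, 0.1322]
eef_rot: [-180.0, -0.1, 156.4]
force: [3.5, -2.3, -4.0]
width: 0.226
grip_force: 30.0
```

Emit:
shift_gripper(
  deltas=[-0.0848, 0.4288, 0, 0, 0, 0, -0.2432, 0.3632, 0, 0, 0, 0, -0.3632, 0.2432, 0, 0, 0, 0, -0.4288, 0.0848, 0, 0, 0, 0, -0.4288, -0.0848, 0, 0, 0, 0, -0.3632, -0.2432, 0, 0, 0, 0, -0.2432, -0.3632, 0, 0, 0, 0, -0.0848, -0.4288, 0, 0, 0, 0],
)

```text
t: 23.88
position: [0.5542, 0.2617, 0.1315]
eef_rot: [-179.9, -0.1, 156.4]
force: [-9.4, 6.8, -6.3]
width: 0.221
grip_force: 30.0
```

```bash
python3 -c "
from h import *
s=r.read_state();d=(s['position']-[.4905,.2918,0])[:2];print(np.hypot(*d),np.degrees(np.arctan2(d[1],d[0])))
go([.5546,.2636,.132])"
```

```text
0.07041753337120259 -25.30067008150856
shift [ 0.0004  0.0019 -0.0005] rot [0. 0. 0.] now [0.5542 0.2617 0.1315] [-1.799e+02 -1.000e-01  1.564e+02]
```

Converted, -0.0268 m is -0.4288, -0.0227 m is -0.3632.

Emit:
shift_gripper(
  deltas=[0.0848, -0.4288, 0, 0, 0, 0, 0.2432, -0.3632, 0, 0, 0, 0, 0.3632, -0.2432, 0, 0, 0, 0, 0.4288, -0.0848, 0, 0, 0, 0],
)

```text
t: 24.38
position: [0.4619, 0.2274, 0.1321]
eef_rot: [179.9, 0.0, 156.4]
force: [11.3, 21.1, -16.0]
width: 0.226
grip_force: 29.9
```

Emit:
shift_gripper(
  deltas=[0.4288, 0.0848, 0, 0, 0, 0, 0.3632, 0.2432, 0, 0, 0, 0, 0.2432, 0.3632, 0, 0, 0, 0, 0.0848, 0.4288, 0, 0, 0, 0],
)

```text
t: 24.88
position: [0.4252, 0.3194, 0.1322]
eef_rot: [-179.9, -0.1, 156.4]
force: [4.0, -2.7, -2.0]
width: 0.225
grip_force: 30.0
```

Emit:
shift_gripper(
  deltas=[-0.0848, 0.4288, 0, 0, 0, 0, -0.2432, 0.3632, 0, 0, 0, 0],
)

```text
t: 25.12
position: [0.4645, 0.3578, 0.1324]
eef_rot: [180.0, -0.0, 156.5]
force: [-0.1, -2.6, -1.0]
width: 0.224
grip_force: 30.0
```

Emit:
shift_gripper(
  deltas=[-0.168, 0.1408, 0, 0, 0, 0],
)

```text
t: 25.25
position: [0.4788, 0.3614, 0.1324]
eef_rot: [179.9, 0.0, 156.4]
force: [-2.9, 4.7, 3.9]
width: 0.222
grip_force: 30.0
```

Emit:
shift_gripper(
  deltas=[-0.1952, 0.1024, 0, 0, 0, 0],
)

```text
t: 25.38
position: [0.4923, 0.3622, 0.1326]
eef_rot: [179.9, 0.0, 156.4]
force: [-1.1, 5.0, 4.2]
width: 0.225
grip_force: 30.0
```

Converted, -0.0137 m is -0.2192, -0.0131 m is -0.2096.

Emit:
shift_gripper(
  deltas=[-0.2096, 0.064, 0, 0, 0, 0, -0.2192, 0.0208, 0, 0, 0, 0, -0.2192, -0.0208, 0, 0, 0, 0],
)

```text
t: 25.75
position: [0.5315, 0.3487, 0.1326]
eef_rot: [179.9, 0.1, 156.4]
force: [1.3, 3.6, 0.7]
width: 0.227
grip_force: 30.0
```

Emit:
shift_gripper(
  deltas=[-0.2096, -0.064, 0, 0, 0, 0, 0, 0, 0, 0, 0, 0],
)

```text
t: 26.0
position: [0.5425, 0.3385, 0.1324]
eef_rot: [180.0, 0.1, 156.3]
force: [4.7, 3.2, 2.3]
width: 0.223
grip_force: 30.0
```

Emit:
shift_gripper(
  deltas=[-0.1936, -0.104, 0, 0, 0, 0, 0, 0, 0, 0, 0, 0],
)

```text
t: 26.25
position: [0.5502, 0.3282, 0.1322]
eef_rot: [-180.0, 0.0, 156.3]
force: [3.2, 1.9, 2.5]
width: 0.221
grip_force: 30.0
```

Emit:
shift_gripper(
  deltas=[-0.088, -0.0656, 0, 0, 0, 0, 0, 0, 0, 0, 0, 0],
)

```text
t: 26.5
position: [0.5532, 0.3229, 0.132]
eef_rot: [-180.0, 0.0, 156.4]
force: [2.1, 1.6, 3.6]
width: 0.228
grip_force: 30.0
```

```bash
python3 -c "
from h import *
s=r.read_state();d=(s['position']-[.4905,.2918,0])[:2];print(np.hypot(*d),np.degrees(np.arctan2(d[1],d[0])))"
```

```text
0.07002207691489715 26.361738768856473
```

Converted, -0.0051 m is -0.0816, -0.0046 m is -0.0736.

Emit:
shift_gripper(
  deltas=[-0.0816, -0.0736, 0, 0, 0, 0, 0, 0, 0, 0, 0, 0],
)

```text
t: 26.75
position: [0.5561, 0.3163, 0.1319]
eef_rot: [-180.0, 0.0, 156.4]
force: [2.0, 1.3, 4.2]
width: 0.226
grip_force: 30.0
```

Emit:
shift_gripper(
  deltas=[-0.0736, -0.0816, 0, 0, 0, 0, 0, 0, 0, 0, 0, 0],
)

```text
t: 27.0
position: [0.5582, 0.3096, 0.1318]
eef_rot: [-180.0, -0.0, 156.3]
force: [1.7, 0.5, 2.8]
width: 0.22
grip_force: 30.0
```

Emit:
shift_gripper(
  deltas=[-0.0656, -0.088, 0, 0, 0, 0, 0, 0, 0, 0, 0, 0],
)

```text
t: 27.25
position: [0.5597, 0.303, 0.1318]
eef_rot: [-180.0, -0.0, 156.4]
force: [-0.1, -0.1, 2.6]
width: 0.224
grip_force: 30.0
```

```bash
python3 -c "
from h import *
s=r.read_state();d=(s['position']-[.4905,.2918,0])[:2];print(np.hypot(*d),np.degrees(np.arctan2(d[1],d[0])))"
```

```text
0.07007660438037945 9.200509114583221
```

Converted, -0.0059 m is -0.0944, -0.0035 m is -0.056.

Emit:
shift_gripper(
  deltas=[-0.056, -0.0944, 0, 0, 0, 0, 0, 0, 0, 0, 0, 0],
)

```text
t: 27.5
position: [0.5603, 0.2969, 0.1318]
eef_rot: [180.0, -0.0, 156.4]
force: [-0.6, 3.6, -0.1]
width: 0.226
grip_force: 30.0
```

Emit:
shift_gripper(
  deltas=[-0.024, -0.0496, 0, 0, 0, 0, 0, 0, 0, 0, 0, 0],
)

```text
t: 27.75
position: [0.5604, 0.2946, 0.132]
eef_rot: [179.9, -0.0, 156.4]
force: [-0.5, 7.2, 0.4]
width: 0.222
grip_force: 30.0
```

Emit:
shift_gripper(
  deltas=[-0.024, -0.0496, 0, 0, 0, 0, 0, 0, 0, 0, 0, 0],
)

```text
t: 28.0
position: [0.5604, 0.2921, 0.1321]
eef_rot: [179.9, -0.0, 156.5]
force: [0.1, 11.4, -0.0]
width: 0.221
grip_force: 30.1
```

```bash
python3 -c "
from h import *
s=r.read_state();d=(s['position']-[.4905,.2918,0])[:2];print(np.hypot(*d),np.degrees(np.arctan2(d[1],d[0])))"
```

```text
0.06991514974845603 0.28340976507914883
```

Converted, -0.0035 m is -0.056, -0.001 m is -0.016.

Emit:
shift_gripper(
  deltas=[-0.016, -0.056, 0, 0, 0, 0, 0, 0, 0, 0, 0, 0],
)

```text
t: 28.25
position: [0.5601, 0.2895, 0.1324]
eef_rot: [179.8, -0.0, 156.5]
force: [1.8, 16.1, -0.2]
width: 0.221
grip_force: 30.2
```

Emit:
shift_gripper(
  deltas=[-0.0128, -0.056, 0, 0, 0, 0, 0, 0, 0, 0, 0, 0],
)

```text
t: 28.5
position: [0.5598, 0.2865, 0.1327]
eef_rot: [179.7, 0.0, 156.5]
force: [2.4, 17.0, -1.6]
width: 0.225
grip_force: 30.2
```

```bash
python3 - <<'E'
from h import *
s=r.read_state();d=(s['position']-[.4905,.2918,0])[:2];print(np.hypot(*d),np.degrees(np.arctan2(d[1],d[0])))
a=r.camera("side");t=r.camera("top")
for n,x in(("side5",a),("top5",t)):cv2.imwrite(f'pics/{n}.png',x[:,:,::-1])
cv2.imwrite('pics/m5.png',np.hstack([cv2.resize(a[140:260,200:320,::-1],(400,400),interpolation=cv2.INTER_CUBIC),cv2.resize(t[170:310,180:320,::-1],(400,400),interpolation=cv2.INTER_CUBIC)]))
E
```

```text
0.06951467952838992 -4.345153870214322
```

Emit:
shift_gripper(
  deltas=[0, 0, 0, 0, 0, 0, 0, 0, 0, 0, 0, 0, 0, 0, 0, 0, 0, 0, 0, 0, 0, 0, 0, 0],
  jaw=0.7,
)

```text
t: 29.1
position: [0.5595, 0.2826, 0.1317]
eef_rot: [-180.0, -0.0, 156.4]
force: [-0.2, 0.1, 0.7]
width: 0.619
grip_force: 0.0
```

Emit:
shift_gripper(
  deltas=[0, 0, -0.16, 0, 0, 0, 0, 0, -0.48, 0, 0, 0, 0, 0, -0.64, 0, 0, 0, 0.48, 0, -0.32, 0, 0, 0, 0.8, -0.16, 0, 0, 0, 0, 0.8, -0.32, 0, 0, 0, 0, 0.48, -0.48, 0, 0, 0, 0, 0, -0.48, 0, 0, 0, 0, 0, -0.48, 0, 0, 0, 0, 0, 0, 0, 0, 0, 0],
)

```text
t: 30.35
position: [0.3647, 0.2359, 0.2328]
eef_rot: [179.9, 0.0, 156.3]
force: [-0.2, 0.8, 0.4]
width: 0.697
grip_force: 0.0
```

```bash
python3 - <<'E'
from h import *
a=r.camera("side");t=r.camera("top");w=r.camera("wrist");m=r.camera_model("wrist");np.save('w6.npy',np.array(m["pose"]))
print(proj(m,[.4905,.2918,.1]),proj(m,[.597,.325,.05]))
for n,x in(("side6",a),("top6",t),("wrist6",w)):cv2.imwrite(f'pics/{n}.png',x[:,:,::-1])
cv2.imwrite('pics/m6.png',np.hstack([cv2.resize(a[140:260,200:320,::-1],(400,400),interpolation=cv2.INTER_CUBIC),cv2.resize(t[190:300,185:295,::-1],(400,400),interpolation=cv2.INTER_CUBIC)]))
E
```

```text
(np.float64(445.2024018295529), np.float64(352.9852330476125)) (np.float64(498.4897615899007), np.float64(405.7555026003906))
```

View pics/m6.png

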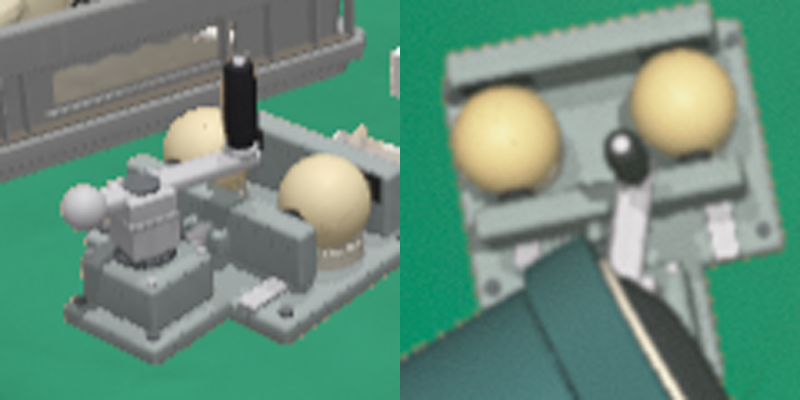

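Both balls rest against the jaw pads, crank down on the shoulder. Top crop: grip tip at full-image (246.6,230), jaw's front top edge through about (198,244)–(279,233). I check jaw travel numerically.

```bash
python3 - <<'E'
from h import *
m=r.camera_model("top");k=back(m,246.6,230.1,.160);d=k-[.4905,.2918,.16];print("knob",d,np.degrees(np.arctan2(d[1],d[0])))
Rz=R.from_euler('z',17.1,degrees=True);o=np.array([.597,.3252,0])
for f in("top0","top6"):
    g=cv2.imread(f'pics/{f}.png').mean(2).astype(np.float32)
    for ys in ([-.068,-.05],[-.03,-.015],[.05,.068]):
        xs=np.arange(-.09,-.02,.002);out=[]
        for x in xs:
            out.append(np.mean([cv2.getRectSubPix(g,(1,1),tuple(map(float,proj(m,o+Rz.apply([x,y,.062])))))[0,0] for y in np.linspace(*ys,12)]))
        print(f,ys,[(int(round(x*1e3)),int(v)) for x,v in zip(xs,out)])
E
```

```text
knob [ 6.87138682e-02 -3.80358458e-03  2.77555756e-17] -3.1683148478850027
top0 [-0.068, -0.05] [(-90, 175), (-88, 181), (-86, 183), (-84, 181), (-82, 160), (-80, 119), (-78, 87), (-76, 84), (-74, 105), (-72, 140), (-70, 167), (-68, 177), (-66, 177), (-64, 176), (-62, 175), (-60, 171), (-58, 162), (-56, 160), (-54, 165), (-52, 156), (-50, 137), (-48, 138), (-46, 164), (-44, 184), (-42, 180), (-40, 165), (-38, 148), (-36, 135), (-34, 149), (-32, 175), (-30, 193), (-28, 198), (-26, 198), (-24, 196), (-22, 195)]
top0 [-0.03, -0.015] [(-90, 170), (-88, 150), (-86, 144), (-84, 150), (-82, 140), (-80, 117), (-78, 98), (-76, 91), (-74, 104), (-72, 137), (-70, 164), (-68, 177), (-66, 178), (-64, 177), (-62, 175), (-60, 172), (-58, 164), (-56, 162), (-54, 171), (-52, 178), (-50, 179), (-48, 177), (-46, 177), (-44, 177), (-42, 177), (-40, 177), (-38, 177), (-36, 177), (-34, 177), (-32, 177), (-30, 177), (-28, 176), (-26, 172), (-24, 169), (-22, 170)]
top0 [0.05, 0.068] [(-90, 161), (-88, 166), (-86, 164), (-84, 159), (-82, 144), (-80, 116), (-78, 90), (-76, 82), (-74, 96), (-72, 129), (-70, 15
[... 893 characters left out ...]
, (-66, 157), (-64, 145), (-62, 131), (-60, 125), (-58, 126), (-56, 132), (-54, 146), (-52, 161), (-50, 170), (-48, 170), (-46, 164), (-44, 153), (-42, 134), (-40, 111), (-38, 92), (-36, 79), (-34, 73), (-32, 72), (-30, 70), (-28, 71), (-26, 73), (-24, 80), (-22, 93)]
top6 [0.05, 0.068] [(-90, 84), (-88, 98), (-86, 121), (-84, 140), (-82, 145), (-80, 145), (-78, 144), (-76, 148), (-74, 157), (-72, 167), (-70, 173), (-68, 173), (-66, 171), (-64, 158), (-62, 128), (-60, 94), (-58, 81), (-56, 87), (-54, 113), (-52, 148), (-50, 170), (-48, 176), (-46, 176), (-44, 176), (-42, 175), (-40, 169), (-38, 147), (-36, 115), (-34, 93), (-32, 89), (-30, 99), (-28, 117), (-26, 132), (-24, 144), (-22, 155)]
```

```bash
python3 - <<'E'
from h import *
from scipy.optimize import least_squares
M={n:r.camera_model(n) for n in("top","side")}
g={"top":(246.6,230.1),"side":(271.7,158.3)}
print(least_squares(lambda p:np.concatenate([np.subtract(proj(M[n],p),g[n]) for n in g]),[.56,.29,.16]).x)
print("now",[np.round(proj(M["side"],p),1) for p in([.4905,.2918,.058],[.4905,.2918,.098])], "hub cap seen",200+143*.3,140+185*.3)
for n in("saline","x"):pass
d=cv2.absdiff(cv2.imread('pics/side0.png'),cv2.imread('pics/side6.png')).max(2)
print("bystander change side jar",d[350:395,285:325].mean()); t=cv2.absdiff(cv2.imread('pics/top0.png'),cv2.imread('pics/top6.png')).max(2)
print("bottle",t[140:190,315:350].mean(),"syr",t[160:185,210:268].mean())
E
```

```text
[0.55890525 0.2875387  0.16212154]
now [array([243.7, 212.4]), array([242.4, 195.5])] hub cap seen 242.9 195.5
bystander change side jar 0.7133333333333334
bottle 2.2982857142857145 syr 2.843448275862069
```

Jaw travelled about 18.9 mm to its stop, crank fully down, bystanders unchanged.

```bash
python3 -c "
from bench import r
print(r.close_job())"
```

```text
the job is handed in; nothing more can be done
None
```

I handed the job in at about 30 s: both balls are clamped in their dimples, the jaw is wound home against its stop, the crank is seated on the spindle, and the bottle, syringe and jar look unmoved in the camera images.

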